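Unlatch the hitch coupler and hold the tongue off its ball

ROBOT

A 6-joint arm with a two-finger parallel gripper is mounted at the origin on a cart in front of the work surface, level with it; the furniture and walls round the work are solid. World frame = base frame: x ahead of the robot, y to its left, z up, the work surface at z = 0. Lengths are in mm, angles in rad, forces in N, time in s.
With the tool pointing down it reaches from about 300 to 775 mm from the base axis. Payload 14.6 kg.
Tool frame: the origin (TCP) lies on the centre line of the jaws, within the pads' length; the fingertips stand 19 mm ahead of it and the grasp point (between the pads) is the TCP (bot.tip_reach is the distance from the TCP to the fingertips, in mm); z points along the fingers, y is the line along which they close (so a half turn about z gives the same grasp; the last joint's range is limited). The gripper opens to 85 mm and grips with 20 to 120 N. Pads are 22 mm wide; open, the fingers measure 114 mm over their backs; the gripper's body (76 mm by 85 mm) begins 54 mm behind the grasp point. The pads swing forward as they close: fully open they stand 13 mm farther back than shut.
Start: joints at [-1.355, 0.3, 1.521, -0, 1.321, -0.067], TCP at [153.468, -528.145, 250.281] pointing down, gripper open.
Joint ranges: [-3.03, 3.03], [-0.79, 2.21], [0.23, 2.52], [-1.04, 4.18], [0, 3.07], [-2.55, 2.55]. Speed limits (rad/s): [2.22, 2.22, 2.57, 3.14, 3.14, 3.14].

INTERFACE

Orientations are given as a unit quaternion [w, x, y, z].
In Python, from rig import bot gives the robot as it stands. Calls block until the motion is done:
- bot.move_to(position, orientation): joint-space move of the TCP to a pose.
- bot.servo_line(position, attitude=None, speed=150, until_force=None): straight line of the TCP; attitude=None keeps the orientation; speed is the mean speed in mm/s. With until_force (N) it stops when the force on the tool has changed by that much, and returns True; else False.
- bot.move_joints(angles): joint-space move.
- bot.move_gripper(opening, grip_force=None): finger opening in mm; grip_force is the grip in N (None keeps the last); returns when the fingers have stopped.
- bot.dwell(seconds).
- bot.ik(position, orientation): joint angles nearest the present ones, or None.
- bot.read_state(): the state.
- bot.read_camera(name): name is "scene" or "top"; returns a dict with "image" (400x640x3 uint8, blue, green, red), "depth" (400x640 float32, mm along the optical axis (not along the pixel's ray), 0 where there is no reading), "fovy" (degrees; the focal length in pixels is half the picture's height over the tangent of half this angle, whatever the lens; pixels are square), "cx", "cy" (the principal point, pixels), "eye" and "attitude" of the camera in the world. Camera axes: x right, y down, z forward; pixel columns grow to the right and rows downward; lengths in mm; the calibration is good to about 2 mm. A picture is of the moment at which its call begins.
A pose or a line that the arm cannot do raises bot.MotionError and nothing moves.
- bot.finish_job(): hands the job in; it is judged then, once.
The state is a dict: "clock": time; "joint_positions": joint angles; "qvel": joint speeds; "effort": joint torques, N m; "ee_pos": TCP position; "tool_rot": TCP orientation; "ft_force": force on the tool from outside, world axes, zero at the start; "moment": the same for the moment, N m; "grip_width": finger opening in mm; "grip_force": force on a finger pad.
Only numpy, scipy, OpenCV 4.12 (cv2) and the standard library are available. Lean on these libraries where they do the work, as an engineer would, in place of code of your own. Each camera call takes 0.05 s, during which the arm holds its last target. There are 200 camera calls.

TASK

On the bench stands a small hitch rig: a hinged tongue whose coupler is latched onto a ball. Pull the latch's T-handle sideways, straight away from the coupler and against its spring, until the latch is fully out; then, still gripping the handle, lift the tongue up off the ball and finish holding it still with the coupler about 80 mm above where it sat. Do not put it down or let go, and leave the loose things on and around the rig undisturbed.

Things in the scene. Friction and masses are not known exactly. Their poses are not given: they have to be found in the camera images.
- stand: Hitch rig, fixed: grey base plate 310x180x10 mm, steel ball (36 mm) on a stem at its front end, hinge bracket 100 mm high at the far end. Origin on the bench below the ball-hinge line, 110 mm behind the ball. x: from ball to hinge; y: to the latch-handle side, the way the latch is pulled; z up. Ball centre at (-110, 0, 75) mm; hinge axis parallel to y through x = 130, z = 75 mm.
- tongue (a joint): Hinge of the dark steel tongue (about 0.75 kg, 38 mm wide, with a 60 mm wide coupler box at its front end, top 113 mm over the bench). 0 = seated on the ball; grows (rad) as the coupler rises, to 0.8. It falls back when let go. While the latch is in, it cannot rise: the bolt catches under the ball, and is clear of it from about 8 mm of pull.
- latch (a joint): Travel of the latch (m): 0 = latched, 0.020 = fully out (stop). Slides to the stand's +y; its spring pulls back with about 3 N at 0, 8 N fully out. The tongue carries it, so the latch rises with the tongue; once the coupler is off the ball its travel no longer matters.
- latch_grip (a point): Centre of the latch's T-handle: black round bar, 18 mm thick, 60 mm long, parallel to the stand's x, on an upright 12 mm rod. Seated and latched it is at (-110, 77, 142.5) mm in the stand's frame. Nothing beside it is higher than 113 mm, so pinch it from above across the stand's y. Lifting, it follows the arc about the hinge axis: 240 mm ahead of and 67.5 mm above it at the start.
- coupler_socket (a point): Centre of the coupler's socket; in the ball's centre (75 mm up) when seated, 240 mm from the hinge axis.
- nut: Bystander: large dark hex nut 46 x 53 x 22 mm lying on the base plate; origin under its centre.
- collar: Bystander: steel shaft collar 42 mm across, 15 mm high, lying on the base plate; origin under its centre.
- caliper: Bystander: vernier caliper 190 x 61 x 8 mm lying left of the rig; origin under its middle.
- steel_block: Bystander: flat steel bench block 62 x 62 x 20 mm, left; origin under its centre.
- vee_block: Bystander: small steel vee block 44 x 48 x 34 mm standing near the front edge of the bench, right; origin under its centre.
- dividers: Bystander: steel dividers 40 x 181 x 12 mm lying at the right; origin under the middle.
- punch_1: Bystander: steel punch 105 mm long, 10 mm thick, lying at the right; origin under its middle.

How it is judged:
By the outcome, as a careful person would: the job done as asked, in the order asked, and still so for the second after the job is handed in, while the arm keeps its last pose, push and grip.
It also fails if it takes over 32 s, if anything falls off the work surface, if the arm or the gripper's body presses on something with over 40 N, if the wrist force passes 120 N, or if a joint passes its speed limit or range.

## Working session

There is one attempt and no reset: what is moved stays moved. The work goes in short steps, each a Python script; the robot and the scene stay as the last script left them, time stands still between calls to the robot, and variables do not carry over. Pictures are saved under pics/ and viewed, at most 10 in all, crops included, and the job is handed in when it is done.

```bash
mkdir -p pics; ls
cat > h.py <<'E'
import numpy as np, cv2
from rig import bot
from scipy.spatial.transform import Rotation as R
def rot(q): return R.from_quat([q[1],q[2],q[3],q[0]])
def quat(r):
    q=r.as_quat(); return [q[3],q[0],q[1],q[2]]
def cloud(c):
    h,w=c["depth"].shape; f=h/2/np.tan(np.radians(c["fovy"])/2)
    v,u=np.mgrid[:h,:w]; d=c["depth"]
    p=np.stack([(u-c["cx"])/f*d,(v-c["cy"])/f*d,d],-1)
    P=rot(c["attitude"]).apply(p.reshape(-1,3)).reshape(h,w,3)+np.array(c["eye"])
    P[d==0]=np.nan
    return P
E
python3 - <<'E'
from h import *
for n in("scene","top"):
    c=bot.read_camera(n); cv2.imwrite(f"pics/{n}0.png",c["image"]); np.save(f"{n}0.npy",cloud(c)); print(n,c["eye"],c["attitude"],c["fovy"],c["cx"],c["cy"])
print(bot.read_state())
E
```

```text
pics
scene [-418.47009237  570.6755019   590.28397692] [ 0.27088959 -0.40931413  0.72459958 -0.48377291] 51.700856969694016 316.6670025918936 196.69487791427247
top [ 375.60487447   -3.08076308 1265.48261935] [ 0.05557686 -0.69646439  0.71372675 -0.04942361] 48.81427966803881 322.95867803197046 197.44966244602406
{'clock': 0.1, 'joint_positions': array([-1.35460674e+00,  3.00443258e-01,  1.52150132e+00, -3.19760876e-05,
        1.32070663e+00, -6.65962517e-02]), 'qvel': array([ 0.00039935, -0.00161778, -0.00097864,  0.00138382, -0.00266789,
        0.00079343]), 'effort': array([ 1.62788816e-03, -5.44377387e+01, -3.62369585e+01, -6.53175698e-05,
        2.98320752e-03, -6.41529496e-07]), 'ee_pos': array([ 153.42040973, -527.97701289,  249.77031722]), 'tool_rot': array([-5.26640224e-04,  9.90019966e-01,  1.40926174e-01, -5.49965458e-05]), 'ft_force': array([-0.25130457,  0.42821946, -0.3519977 ]), 'moment': array([-0.00226334, -0.01324449, -0.03195506]), 'grip_force': 0.0, 'grip_width': 85.35192199943106}
```

View pics/top0.png

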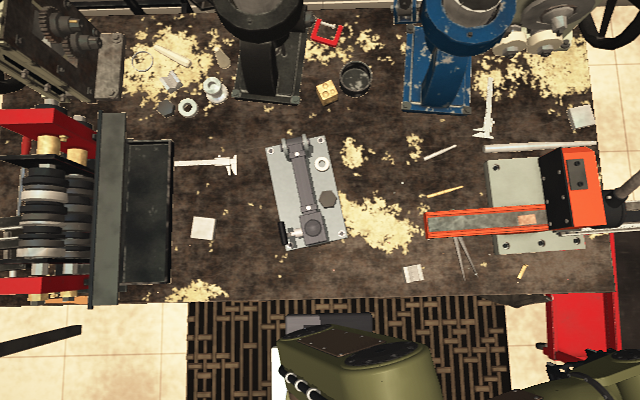

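View pics/scene0.png

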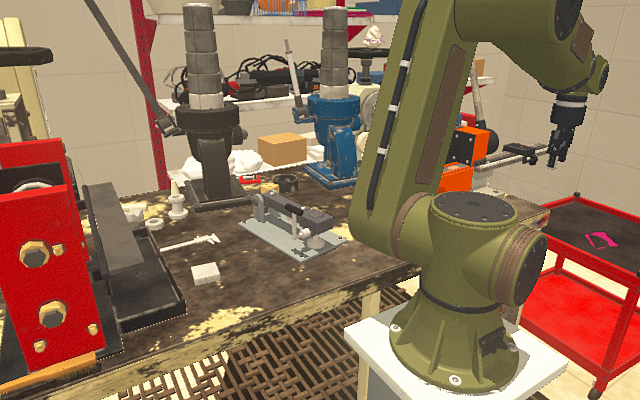

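The top view shows the rig at about (305,192), with the hinge at (292,147), the coupler at (313,227) and the handle at the left, near (283,232). I'll enlarge that area and measure it with depth.

Run:
```python
from h import *
im=cv2.imread("pics/top0.png"); P=np.load("top0.npy")
cv2.imwrite("pics/crop1.png",cv2.resize(im[125:260,245:365],None,fx=4.4,fy=4.4,interpolation=cv2.INTER_CUBIC))
sub=P[125:260,245:365]; z=sub[...,2]
m=(z>4)&(z<16); m=cv2.morphologyEx(m.astype(np.uint8),cv2.MORPH_OPEN,np.ones((3,3)))
n,l,s,_=cv2.connectedComponentsWithStats((cv2.morphologyEx((z>5).astype(np.uint8),cv2.MORPH_OPEN,np.ones((3,3)))))
k=1+np.argmax(s[1:,4]); pts=sub[(l==k)&(z<16)]
print("plate",cv2.minAreaRect(pts[:,:2].astype(np.float32)), np.nanmedian(pts[:,2]))
for a,b in((128,170),(118,128),(100,118)):
    q=sub[(z>a)&(z<b)]; print(a,b,len(q),np.round(q.mean(0),1) if len(q) else'',cv2.minAreaRect(q[:,:2].astype(np.float32)) if len(q)>4 else'')
vs,us=np.where((z>128)&(z<170)); print([(u+245,v+125,*np.round(sub[v,u]).astype(int)) for v,u in zip(vs,us)][::4])
```

```text
plate ((582.2440185546875, 57.6051025390625), (309.5726623535156, 179.739990234375), 10.9763765335083) 9.71640489836875
128 170 164 [454.8 110.4 148.7] ((455.43359375, 111.12535095214844), (59.986080169677734, 17.654077529907227), 10.281684875488281)
118 128 0  
100 118 1257 [537.4  48.8 103.8] ((571.8238525390625, 57.10862731933594), (287.46685791015625, 63.41755294799805), 10.911113739013672)
[(np.int64(281), np.int64(221), np.int64(486), np.int64(113), np.int64(144)), (np.int64(280), np.int64(222), np.int64(483), np.int64(115), np.int64(148)), (np.int64(278), np.int64(223), np.int64(480), np.int64(120), np.int64(151)), (np.int64(282), np.int64(223), np.int64(480), np.int64(110), np.int64(149)), (np.int64(279), np.int64(224), np.int64(478), np.int64(118), np.int64(147)), (np.int64(283), np.int64(224), np.int64(477), np.int64(108), np.int64(147)), (np.int64(280), np.int64(225), np.int64(474), np.int64(115), np.int64(155)), (np.int64(284), np.int64(225), np.int64(475), np.int64(106), np.int64(144)), (np.int64(281), np.int64(226), np.int64(472), np.int64(113), np.int64(149)), (np.int6
[... 1754 characters left out ...]
4(148)), (np.int64(286), np.int64(239), np.int64(439), np.int64(101), np.int64(147)), (np.int64(283), np.int64(240), np.int64(437), np.int64(108), np.int64(149)), (np.int64(287), np.int64(240), np.int64(437), np.int64(99), np.int64(141)), (np.int64(284), np.int64(241), np.int64(434), np.int64(106), np.int64(147)), (np.int64(281), np.int64(242), np.int64(432), np.int64(113), np.int64(149)), (np.int64(285), np.int64(242), np.int64(432), np.int64(103), np.int64(149)), (np.int64(282), np.int64(243), np.int64(429), np.int64(110), np.int64(153)), (np.int64(286), np.int64(243), np.int64(429), np.int64(101), np.int64(147)), (np.int64(283), np.int64(244), np.int64(427), np.int64(108), np.int64(152))]
```

View pics/crop1.png

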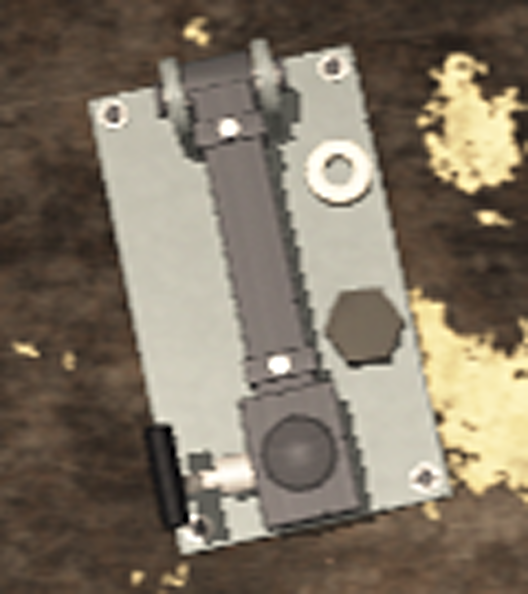

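The plate yaw is about 0.19 rad. The handle sits at (455.4, 111.1), which agrees with the stand model: y offset 76.7 mm against a nominal 77. Next I'll check the sweep path for height and the IK along the arc.

```bash
cat >> h.py <<'E'
yaw=0.191
X=np.array([np.cos(yaw),np.sin(yaw),0]); Y=np.array([-X[1],X[0],0]); Z=np.array([0,0,1.])
H=np.array([455.4,111.1,142.5])
def att(th,s=1):
    # handle leans towards +X as the tongue rises
    r=R.from_rotvec(Y*th)
    y=s*Y; z=-Z
    return quat(r*R.from_matrix(np.c_[np.cross(y,z),y,z]))
def arc(th):
    p0=np.array([-240,67.5]); c,s=np.cos(th),np.sin(th)
    d=np.array([-240*c+67.5*s,67.5*c+240*s])-p0
    return d[0]*X+d[1]*Z
E
python3 - <<'E'
from h import *
P=np.load("top0.npy").reshape(-1,3)
r=np.hypot(P[:,0],P[:,1]); a=np.degrees(np.arctan2(P[:,1],P[:,0]))
for lo in range(-90,40,10):
    m=(a>lo)&(a<lo+10)&(r>380)&(r<700); print(lo, np.round(np.nanmax(P[m,2])) if m.any() else None, end="; ")
print()
for s in(1,-1):
    for p,th in((H+[0,0,110],0),(H+20*Y,0),(H+20*Y+arc(.17),.17),(H+20*Y+arc(.34),.34)):
        q=bot.ik(list(p),att(th,s)); print(s,th,np.round(p,1),None if q is None else np.round(q,2))
E
```

```text
-90 -668.0; -80 545.0; -70 570.0; -60 144.0; -50 155.0; -40 155.0; -30 153.0; -20 7.0; -10 101.0; 0 118.0; 10 156.0; 20 9.0; 30 62.0; 
1 0 [455.4 111.1 252.5] [ 0.16  0.12  1.74 -0.    1.29 -1.6 ]
1 0 [451.6 130.7 142.5] [ 0.2   0.25  1.86 -0.    1.03 -1.56]
1 0.17 [466.2 133.6 182.1] [ 0.2   0.31  1.68  0.    1.32 -1.56]
1 0.34 [487.2 137.6 218.7] [ 0.2   0.41  1.48  0.    1.59 -1.56]
-1 0 [455.4 111.1 252.5] [ 0.16  0.12  1.74 -0.    1.29  1.54]
-1 0 [451.6 130.7 142.5] [ 0.2   0.25  1.86 -0.    1.03  1.58]
-1 0.17 [466.2 133.6 182.1] [0.2  0.31 1.68 0.   1.32 1.58]
-1 0.34 [487.2 137.6 218.7] [0.2  0.41 1.48 0.   1.59 1.58]
```

Run:
```python
from h import *
bot.move_to(list(H+[0,0,100]),att(0)); bot.move_gripper(50,60)
print(bot.servo_line(list(H+[0,0,1]),speed=80,until_force=12))
s0=bot.read_state(); bot.move_gripper(0,60); s=bot.read_state()
for t in(s0,s): print(t["clock"],t["ee_pos"],t["ft_force"],t["grip_width"],t["grip_force"])
c=bot.read_camera("top"); np.save("top1.npy",cloud(c)); a=cv2.resize(c["image"][180:280,220:360],None,fx=4,fy=4)
c=bot.read_camera("scene"); b=cv2.resize(c["image"][170:270,220:360],None,fx=4,fy=4)
cv2.imwrite("pics/g1.png",cv2.resize(np.hstack([a,b]),None,fx=.71,fy=.71))
```

```text
False
4.4333 [455.63265273 111.15520212 143.94766442] [-0.01509523 -0.16296638  0.4837528 ] 50.080349383667134 0.0
4.8333 [455.58855283 110.9224533  143.84561071] [-1.59709239 -3.35316682  5.7078852 ] 16.578886960338654 58.379754424095154
```

View pics/g1.png

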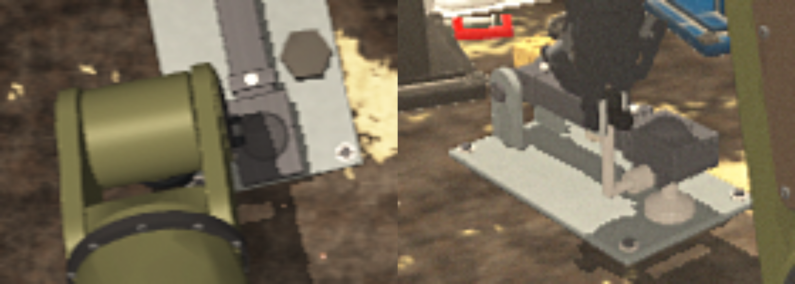

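The left panel shows the gripper over the handle beside the coupler box, which is around (265,130). The right panel shows the fingers on top of the upright at about (605,110). The width of 16.6 mm fits the bar, so the grip is good. Now the pull.

Run:
```python
from h import *
p=np.array(bot.read_state()["ee_pos"]); p0=H+[0,0,1]
for d,f in((10,None),(17,None),(23.5,14)):
    r=bot.servo_line(list(p0+d*Y),att(0),speed=25,until_force=f); s=bot.read_state(); e=np.array(s["ee_pos"])-p0
    F=np.array(s["ft_force"]); print(d,r,"moved Y",e@Y,"X",e@X,"z",e[2],"F xyz",F@X,F@Y,F[2],s["grip_width"],s["grip_force"],s["clock"])
```

```text
10 False moved Y 9.681171391211034 X 0.1740698460768103 z 0.3605307604516099 F xyz -2.1389047157846877 -5.563906266457843 5.655518951768421 16.09899853471461 58.52713644504547 5.4833
17 False moved Y 16.547229984020387 X 0.14480111720361918 z 0.3058984827439417 F xyz -1.4590834753957427 -7.24622005731875 5.4469940608574925 15.993122050395613 58.60354542732239 5.9167
23.5 True moved Y 19.207501748475412 X 0.14725675738846716 z 0.30321054739107467 F xyz -1.6370704655429063 -9.622799747690186 5.845392182408863 16.037854875953553 59.83673572540283 6.1667
```

Run:
```python
from h import *
p0=H+[0,0,1]
for d in(20,20.7,21.4,22.1):
    r=bot.servo_line(list(p0+d*Y),att(0),speed=5,until_force=25); s=bot.read_state(); e=np.array(s["ee_pos"])-p0
    F=np.array(s["ft_force"]); print(d,r,"moved Y",e@Y,"F xyz",F@X,F@Y,F[2],s["grip_width"],s["clock"])
    if F@Y<-20: break
```

```text
20 False moved Y 19.20061991901959 F xyz -1.9648011862458448 -9.060887813760422 5.35125386501498 16.15443439662365 6.4167
20.7 False moved Y 19.35195734640627 F xyz -2.258372359596516 -15.426534322573115 4.869174887210285 15.9921453148012 6.7083
21.4 False moved Y 19.5173020439245 F xyz -1.1008642397510309 -20.096556416364603 4.504833437509419 15.907520936179594 7.0
```

The latch is hard against its stop: force rises sharply past about 19.3 mm. Now I'll lift along the arc, keeping a light pull on the latch.

Run:
```python
from h import *
p0=H+[0,0,1]+20.7*Y
for th in np.r_[0.02,np.linspace(.06,.34,8)]:
    r=bot.servo_line(list(p0+arc(th)),att(th),speed=25,until_force=40); s=bot.read_state(); e=np.array(s["ee_pos"])-p0-arc(th)
    F=np.array(s["ft_force"]); print(round(th,3),r,"err",np.round([e@X,e@Y,e[2]],2),"F",np.round([F@X,F@Y,F[2]],1),round(s["grip_width"],2),s["clock"])
    if r or abs(F).max()>40: break
c=bot.read_camera("top"); np.save("top2.npy",cloud(c)); a=cv2.resize(c["image"][130:260,230:370],None,fx=4,fy=4)
c=bot.read_camera("scene"); np.save("scene2.npy",cloud(c)); b=cv2.resize(c["image"][150:280,220:360],None,fx=4,fy=4)
cv2.imwrite("pics/l1.png",cv2.resize(np.hstack([a,b]),None,fx=.71,fy=.71))
```

```text
0.02 False err [-0.26 -1.44 -0.64] F [  0.9 -14.7  -5.4] 16.08 7.35
0.06 False err [-0.25 -1.45 -0.72] F [  0.9 -15.9  -5.8] 15.76 7.9
0.1 False err [-0.27 -1.46 -0.76] F [ -0.3 -14.7  -5.7] 16.2 8.45
0.14 False err [-0.27 -1.47 -0.78] F [  0.6 -14.8  -6. ] 15.91 9.0
0.18 False err [-0.28 -1.48 -0.81] F [ -0.7 -15.7  -6. ] 16.13 9.55
0.22 False err [-0.29 -1.48 -0.83] F [ -1.  -14.3  -5.2] 16.19 10.1
0.26 False err [-0.26 -1.46 -0.82] F [ -0.5 -14.6  -5. ] 15.5 10.65
0.3 False err [-0.27 -1.48 -0.83] F [ -1.7 -14.3  -4.8] 15.9 11.2
0.34 False err [-0.27 -1.48 -0.84] F [ -1.8 -12.8  -4.9] 16.41 11.75
```

View pics/l1.png

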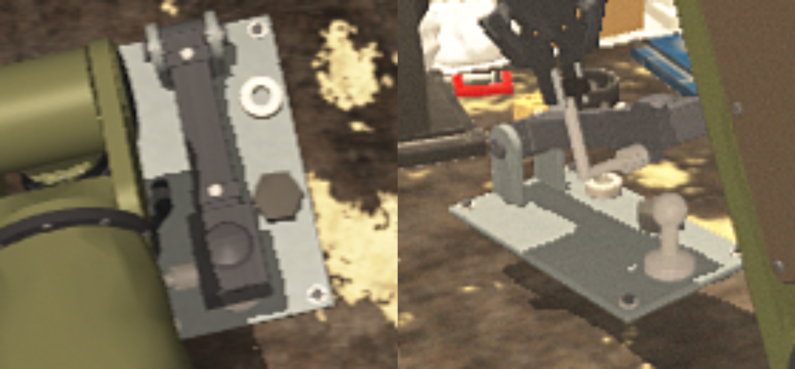

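The ball is now bare at about (672,208) in the right panel. The tongue is raised, the fingers still hold the handle at about (565,80), and the nut and collar are in place. I'll check the tongue angle from depth and confirm the bystanders have not moved.

Run:
```python
from h import *
O=H-(-110*X+77*Y); O[2]=0
def ang(f):
    D=np.load(f).reshape(-1,3)-O; x,y,z=D@X,D@Y,D[:,2]
    m=(abs(y)<14)&(x>-50)&(x<70)&(z>60); k=np.polyfit(x[m],z[m],1); return np.arctan(k[0]),m.sum()
a=ang("top0.npy");b=ang("top2.npy"); print(a,b,"rise",240*np.sin(a[0]-b[0]))
c=bot.read_camera("top"); i0=cv2.imread("pics/top0.png"); d=cv2.absdiff(i0,c["image"]).max(2)
for n,(u0,u1,v0,v1) in dict(collar=(313,331,154,173),nut=(319,340,188,208),caliper=(172,240,150,176),steel=(188,218,213,242),vee=(400,428,262,285),div=(450,482,234,280),punch=(420,460,140,165)).items():
    print(n,np.percentile(d[v0:v1,u0:u1],[50,95,99]))
s=bot.read_state(); print(s["ft_force"],s["grip_width"],s["grip_force"],np.abs(s["qvel"]).max(),s["clock"])
```

```text
(np.float64(9.980673211919254e-05), np.int64(458)) (np.float64(-0.34891489826607147), np.int64(462)) rise 82.07329966146023
collar [1. 2. 3.]
nut [  1.     4.   116.81]
caliper [  2.   151.   176.33]
steel [1. 2. 3.]
vee [1. 2. 3.]
div [1. 2. 2.]
punch [1. 2. 2.]
[  1.06413853 -14.03913791  -5.14013272] 16.12678444754636 58.92637073993683 0.0018023350976614553 11.9
```

The rise is about 81 mm. The caliper window differs, so I'll check whether that is just the arm covering it.

Run:
```python
from h import *
c=bot.read_camera("top"); i0=cv2.imread("pics/top0.png")
f=lambda i:cv2.resize(i[130:250,165:345],None,fx=4,fy=4)
cv2.imwrite("pics/cal.png",cv2.resize(np.vstack([f(i0),f(c["image"])]),None,fx=.6,fy=.6))
```

```text
(no output)
```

View pics/cal.png

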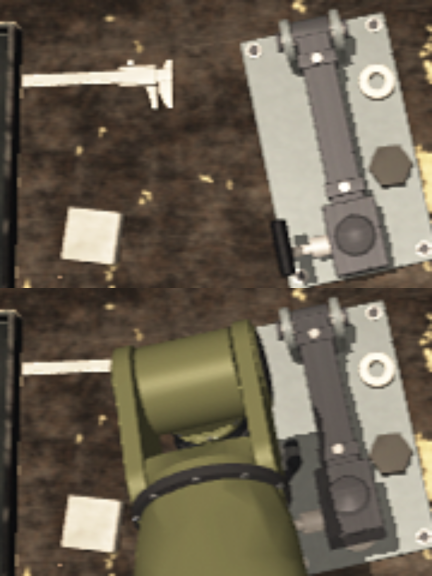

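The wrist only hides the caliper's jaw at about (145,370); its visible beam is where it was. Handing in.

```bash
python3 -c "
from rig import bot
bot.dwell(0.3); print(bot.finish_job())"
```

```text
the job is handed in; nothing more can be done
None
```

The job is handed in: the latch was pulled to its stop, then the tongue was lifted off the ball and is held still with the coupler about 80 mm up (about 82 mm by depth camera), handle still gripped, and no bystander was seen to move.

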